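# Unstack the groceries into their fitted trays

## Task

Two little stacks of groceries stand on the worktop among four fitted wooden trays. Take both stacks apart from the top, one thing at a time, and stand each thing flat and upright inside the tray made for it: the salt shaker in the small round tray, the soup tin in the larger round one, the tea carton in the narrow oblong one and the flat fish tin in the wide oblong one, the long things lying along their trays. Leave the fork and the peeler where they lie.

Things in the scene. Friction and masses are not known exactly. Their poses are not given: they have to be found in the camera images.
- salt_shaker_mid (a point): Salt shaker: clear faceted body with grey salt in it and a grey domed cap with holes, upright, 90 mm tall; the body is barrel-shaped, about 36 mm across at the foot, 44 mm at its widest about 30 mm above the foot, tapering to 34 mm at the cap, which begins about 68 mm above the foot. At the start it stands on top of the soup tin (a like shaker, and a like carton, at the back wall are not meant). This point is its centre, half-way up. z is up.
- soup_tin_mid (a point): Upright round soup tin with a printed paper label and a metal rim, 57 mm in diameter, 72 mm tall. At the start it stands on the worktop with the salt shaker on it. This point is its centre, half-way up. z is up.
- tea_box_mid (a point): Small printed cardboard tea carton, solid, standing on its long edge: 32 mm along its x, 80 mm along its y, 52 mm tall (z up). At the start it stands on the flat fish tin. This point is its centre, half-way up.
- sardine_tin_mid (a point): Flat rectangular fish tin with rounded corners and a ring-pull lid: about 62 mm along its x, 104 mm along its y, 26 mm tall (z up). At the start it lies on the worktop with the tea carton on it. This point is its centre, half-way up.
- small_round_tray_floor (a point): Small round light-wood tray, 60 mm inside diameter: the salt shaker's place. The point is the centre of the inner floor, which lies 2 mm above the worktop; the rim is 4 mm thick and its top 6 mm above the worktop (4 mm above the floor). Fixed; where it stands varies.
- large_round_tray_floor (a point): Larger round light-wood tray, 82 mm inside diameter: the soup tin's place. The point is the centre of the inner floor, which lies 2 mm above the worktop; the rim is 4 mm thick and its top 6 mm above the worktop (4 mm above the floor). Fixed; where it stands varies.
- narrow_tray_floor (a point): Narrow oblong light-wood tray, inside 50 mm along its x and 98 mm along its y: the tea carton's place. The point is the centre of the inner floor, which lies 2 mm above the worktop; the rim is 4 mm thick and its top 6 mm above the worktop (4 mm above the floor). Fixed; where it stands varies.
- wide_tray_floor (a point): Wide oblong light-wood tray, inside 81 mm along its x and 123 mm along its y: the flat fish tin's place. The point is the centre of the inner floor, which lies 2 mm above the worktop; the rim is 4 mm thick and its top 6 mm above the worktop (4 mm above the floor). Fixed; where it stands varies.
- peeler: Vegetable peeler with a black handle, 170 x 25 x 18 mm, lying loose along x between the places; a bystander. Origin at its middle, on the worktop.
- fork: Steel fork, 205 x 28 x 16 mm, lying loose along x between the places; a bystander. Origin at its middle, on the worktop.

How it is judged:
By the outcome, as a careful person would: the job done as asked, in the order asked, and still so for the second after the job is handed in, with the robot touching nothing.
It also fails if it takes over 122 s, if anything falls off the work surface, if the arm or the gripper's body presses on something with over 40 N, if the wrist force passes 120 N, or if a joint passes its speed limit or range.

## Robot

A 6-joint arm with a two-finger parallel gripper is mounted at the origin on a cart in front of the work surface, level with it; the furniture and walls round the work are solid. World frame = base frame: x ahead of the robot, y to its left, z up, the work surface at z = 0. Lengths are in m, angles in rad, forces in N, time in s.
With the tool pointing down it reaches from about 0.3 to 0.75 m from the base axis. Payload 8.5 kg.
Tool frame: the origin (TCP) lies midway between the tips of the shut fingers; the grasp point (between the pads) lies 19 mm behind it; z points along the fingers, y is the line along which they close (so a half turn about z gives the same grasp; the last joint's range is limited). The gripper opens to 88 mm and grips with 3 to 60 N. Pads are 18 mm wide; open, the fingers measure 123 mm over their backs; the gripper's body (75 mm by 187 mm) begins 45 mm behind the grasp point.
Start: joints at [-1.536, 0.381, 1.297, -0, 1.464, -0.215], TCP at [0.136, -0.533, 0.2] pointing down, gripper open.
Joint ranges: [-3.11, 3.11], [-0.89, 2.33], [0.22, 2.48], [-1.42, 4.56], [0.17, 2.85], [-2.88, 2.88]. Speed limits (rad/s): [2.39, 2.39, 3.14, 3.14, 3.14, 3.14].

## Interface

Orientations are given as a unit quaternion [w, x, y, z].
In Python, from cell import sense, get_image, camera_info, sign_off gives the robot as it stands.
- The arm moves only by the tool play_rows, never from a script. Its argument "commands" is a list of rows, each a list of 7 numbers: the shift along the tool's x, y, z in units of 30 mm (1.0 is 30 mm), then the turn, a rotation vector about the tool's x, y, z in rad, then the closure in counts, from 0 (fully open) to 255 (shut). In form: [[tx, ty, tz, rx, ry, rz, jaw], ...]. A call has 1 to 10 rows; each row shifts and turns the commanded pose from where the row before left it, along the tool's axes as they then stand; what a row does not reach is not made up. A row lasts 1/12 s, in which the tool goes at most 41.7 mm and 7.16 degrees, less where a joint would pass 70% of its speed; a pose out of reach is approached as far as the arm can. A call is refused whole if a number of a shift passes 1 or a number of a turn 0.125, either way. A call with a gripper value outside its range is refused whole. The fingers move at their own pace and stop on an object; "force" is the grip in N (left out, the last holds). Time passes only in rows, so rows that do not move let the fingers close. It gives the time, the measured TCP pose, the force, the opening and the grip force at its end, in the units of the state.
- sense(): the state, without advancing time (a new reading comes with each control period).
- get_image(name): name is "side" or "top"; returns the picture (384x512x3 uint8, blue, green, red); there is no depth.
- camera_info(name): a dict with "fx", "fy", "cx", "cy" (pixels), "rvec" (rotation vector, rad) and "tvec" (3), from world to camera coordinates, as OpenCV has them. Camera axes: x right, y down, z forward; pixel columns grow to the right and rows downward; lengths in m; the calibration is good to about 2 mm. A picture is of the moment at which its call begins. camera_info takes no time and is no camera call.
- sign_off(): hands the job in; it is judged then, once.
The state is a dict: "t": time; "joints": joint angles; "qvel": joint speeds; "tau": joint torques, N m; "position": TCP position; "tool_rot": TCP orientation; "ft_force": force on the tool from outside, world axes, zero at the start; "wrist_torque": the same for the moment, N m; "opening": opening from 0.0 (shut) to 1.0 (fully open); "grasp_force": force on a finger pad.
Only numpy, scipy, OpenCV 4.12 (cv2) and the standard library are available. Lean on these libraries where they do the work, as an engineer would, in place of code of your own. Each camera call takes 0.05 s, during which the arm holds its last target. There are 200 camera calls.

## Working session

There is one attempt and no reset: what is moved stays moved. The work goes in short steps, Python scripts to look and compute and a tool call to move; the robot and the scene stay as the last step left them, time stands still between calls to the robot, and variables do not carry over. Pictures are saved under pics/ and viewed, at most 14 in all, crops included, and the job is handed in when it is done.

Besides the shell and the picture viewer there is one more tool, called after "Request:" as name(argument=value, ...), one argument or row to a line, values as JSON. play_rows: Moves the arm, as the interface text tells. Its arguments: {"type":"object","properties":{"commands":{"type":"array"},"force":{"type":"number"}},"required":["commands"]}

```bash
mkdir -p pics; ls
python3 - <<'E'
from cell import *
import cv2
for n in("top","side"):
    cv2.imwrite(f"pics/{n}0.png",cv2.resize(get_image(n),(800,600),interpolation=cv2.INTER_CUBIC)); print(camera_info(n))
print(sense())
E
```

```text
pics
{'fx': 378.03922698333804, 'fy': 378.03922698333804, 'cx': 255.0137071976364, 'cy': 190.16712732748653, 'rvec': array([ 2.16072365, -2.13224546,  0.1755971 ]), 'tvec': array([-0.03902696,  0.5772838 ,  0.89924499])}
{'fx': 481.4886013379029, 'fy': 481.4886013379029, 'cx': 254.56328837003332, 'cy': 187.08500771941817, 'rvec': array([ 1.93655347,  0.04038455, -0.01833714]), 'tvec': array([-0.55643843,  0.08212232,  1.3074293 ])}
{'t': 0.1, 'joints': array([-1.53631251e+00,  3.81129721e-01,  1.29813144e+00,  2.22497014e-05,
        1.46361570e+00, -2.15296152e-01]), 'qvel': array([-0.00069153, -0.00212318, -0.00168349,  0.00075292, -0.0010979 ,
        0.00031018]), 'tau': array([ 4.17794174e-03, -4.38647175e+01, -2.24908429e+01,  7.15330895e-02,
        3.42016120e-02, -6.83047483e-05]), 'position': array([ 0.13595076, -0.5326319 ,  0.19951701]), 'tool_rot': array([-6.38485772e-04,  9.92211322e-01,  1.24564364e-01,  6.89864282e-05]), 'ft_force': array([-0.47165594,  0.15622615,  0.29123063]), 'wrist_torque': array([-0.00360738, -0.06004097,  0.01784159]), 'grasp_force': 0.0, 'opening': 0.9945719313122743}
```

View pics/top0.png

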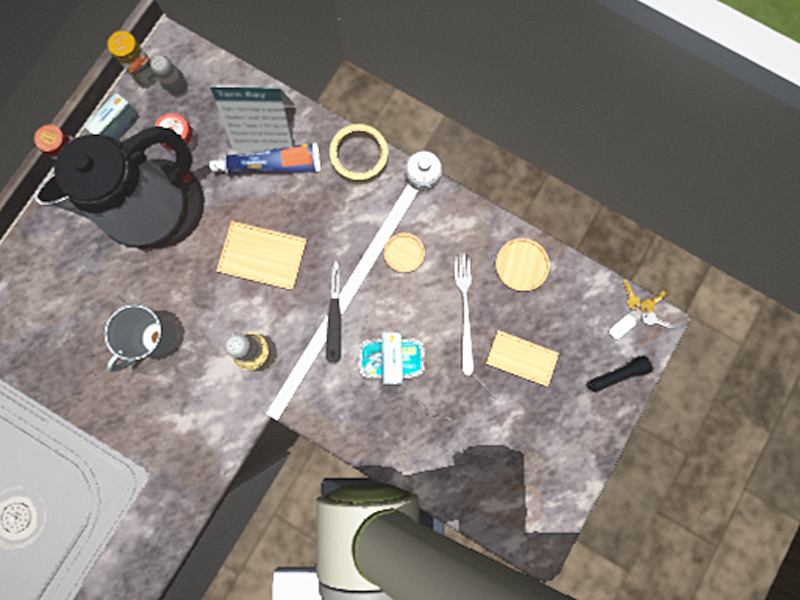

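View pics/side0.png

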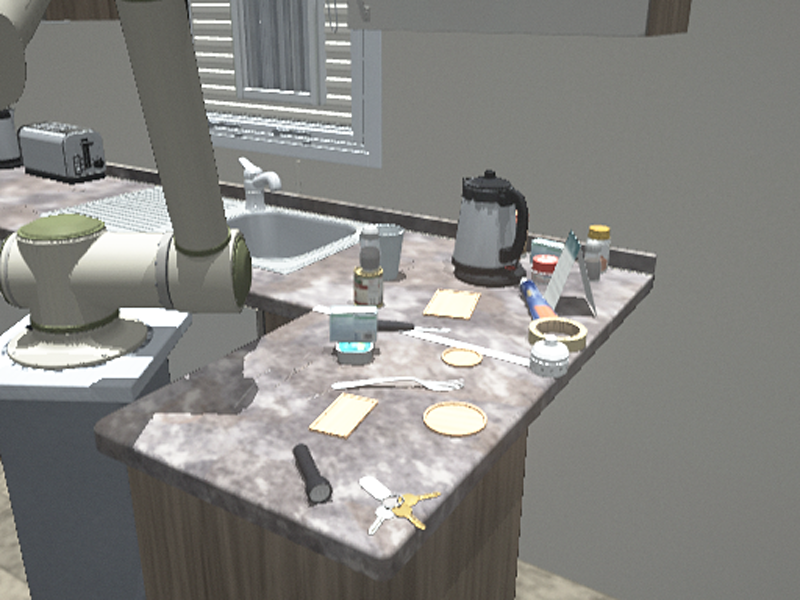

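The top view (800x600) shows:
- The salt shaker cap at (238,345) on the soup tin at (252,352).
- The tea carton at (391,358) on the fish tin at (392,360).
- The trays: small round at (404,253), large round at (523,264), narrow at (523,358) and wide at (262,255).
- The peeler at (334,312) and the fork at (465,315).

The side view agrees: shaker at (371,250) on the tin at (369,285), and carton at (354,327) on the fish tin at (355,350).

```bash
cat > h.py <<'E'
from cell import *
import cv2, numpy as np
def cam(n):
    c=camera_info(n); K=np.array([[c["fx"],0,c["cx"]],[0,c["fy"],c["cy"]],[0,0,1]])
    return K,cv2.Rodrigues(c["rvec"])[0],np.array(c["tvec"]).ravel()
def ray(n,p):
    K,R,t=cam(n); d=R.T@np.linalg.inv(K)@np.array([p[0],p[1],1.]); return -R.T@t,d
def plane(n,p,z):
    o,d=ray(n,p); return o+d*(z-o[2])/d[2]
def tri(p,q):
    (a,d),(b,e)=ray("top",p),ray("side",q)
    d/=np.linalg.norm(d); e/=np.linalg.norm(e)
    s=np.linalg.lstsq(np.c_[d,-e],b-a,rcond=None)[0]
    return (a+s[0]*d+b+s[1]*e)/2, np.linalg.norm(a+s[0]*d-b-s[1]*e)
def proj(n,X):
    K,R,t=cam(n); u=K@(R@np.array(X)+t); return u[:2]/u[2]
E
cat > m.py <<'E'
from h import *
np.set_printoptions(precision=4,suppress=True)
S=1.5625
im=get_image("top"); hsv=cv2.cvtColor(im,cv2.COLOR_BGR2HSV)
print("cam",ray("top",(0,0))[0])
m=cv2.inRange(hsv,(8,50,150),(32,200,255))
for nm,c in dict(small=(404,253),large=(523,264),narrow=(523,358),wide=(262,255)).items():
    cs,_=cv2.findContours(m,cv2.RETR_EXTERNAL,cv2.CHAIN_APPROX_NONE)
    k=max((k for k in cs if cv2.pointPolygonTest(k,(c[0]/S,c[1]/S),False)>=0),key=cv2.contourArea)
    w=np.array([plane("top",p[0],.006)[:2] for p in k],np.float32)
    r=cv2.minAreaRect(w*1000); print(nm,np.array(r[0])/1000,r[1],r[2])
m=cv2.inRange(hsv,(80,100,90),(105,255,255)); 
k=cv2.findNonZero(m[200:260,220:280]).reshape(-1,2)+[220,200]
w=np.array([plane("top",p,.02)[:2] for p in k],np.float32); r=cv2.minAreaRect(w*1000); print("sardine",r)
for n,b in dict(top=(130,190,290,260),side=(190,130,260,240)).items():
    x0,y0,x1,y1=b; g=get_image(n)[y0:y1,x0:x1]
    f=4 if n=="top" else 5
    cv2.imwrite(f"pics/{n}c.png",cv2.resize(g,None,fx=f,fy=f,interpolation=cv2.INTER_CUBIC))
E
python3 m.py
```

```text
cam [ 0.4339 -0.0227  0.9771]
small [ 0.6617 -0.0387] (67.66865539550781, 68.14590454101562) 46.196815490722656
large [ 0.6445 -0.2387] (88.56723022460938, 90.23157501220703) 0.8188802599906921
narrow [ 0.4866 -0.2357] (108.04167175292969, 60.61825180053711) 69.7802734375
wide [0.6537 0.2   ] (133.84747314453125, 91.76654815673828) 77.08199310302734
sardine ((482.39141845703125, -21.40231704711914), (50.24311447143555, 93.4146728515625), 0.7603898644447327)
```

View pics/topc.png

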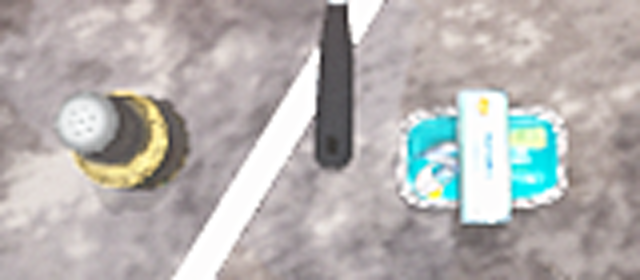

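View pics/sidec.png

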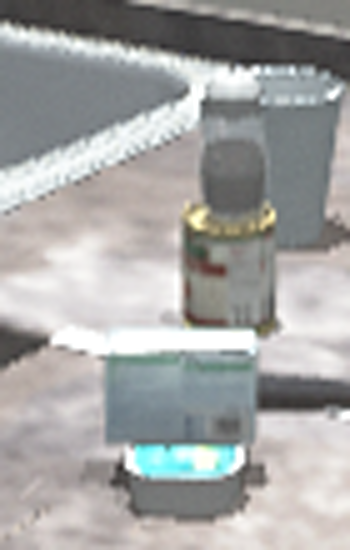

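Crops: the cap is at crop (87,122), the tin's rim circle is centred at (120,140), and the carton's top corners are (459,91), (507,90), (511,221), (461,224). The fish tin spans x 403–568 and y 107–210. The tray sizes match the given ones.

Run:
```python
from h import *
np.set_printoptions(precision=4,suppress=True)
T=lambda x,y:(x/4+130-.375,y/4+190-.375)
Sd=lambda x,y:(x/5+190-.4,y/5+130-.4)
print("cap",plane("top",T(87,122),.155))
print("soup",plane("top",T(120.5,140.5),.072))
print("cap tri",tri(T(87,122),Sd(231,90)))
print("sard",plane("top",T(485.5,158.5),.02),[plane("top",T(*p),.02) for p in((403,158),(568,158),(485,107),(485,210))])
tc=[plane("top",T(*p),.078) for p in((459,91),(507,90),(511,221),(461,224))]
print("tea",np.mean(tc,0),tc)
# side view: tea top corners & tin
print("tea side top front corners",[plane("side",Sd(*p),.078) for p in((107,350),(255,350),(112,332),(256,332))])
print("soup side rim", plane("side",Sd(229,219),.072), "foot L/R",[plane("side",Sd(*p),.072) for p in((182,220),(276,220))])
print("sard side",[plane("side",Sd(*p),.026) for p in((124,452),(243,452))])
# ladle etc
for n,p in dict(peel_h=(334,355),peel_t=(336,265),fork_t=(463,258),fork_h=(468,372),mug=(135,330),stripbot=(275,412),timer=(423,170),box=(320,160)).items(): print(n,plane("top",(p[0]/1.5625,p[1]/1.5625),.01)[:2])
q=sense(); from scipy.spatial.transform import Rotation as R
w,x,y,z=q["tool_rot"]; print(R.from_quat([x,y,z,w]).as_matrix())
```

```text
cap [0.4918 0.1934 0.155 ]
soup [0.4869 0.1948 0.072 ]
cap tri (array([0.4928, 0.1953, 0.1482]), np.float64(0.0008794604306989165))
sard [ 0.4817 -0.0227  0.02  ] [array([0.4813, 0.0293, 0.02  ]), array([ 0.4827, -0.0747,  0.02  ]), array([ 0.5142, -0.0219,  0.02  ]), array([ 0.4495, -0.0228,  0.02  ])]
tea [ 0.4802 -0.0221  0.078 ] [array([ 0.5186, -0.0064,  0.078 ]), array([ 0.5196, -0.035 ,  0.078 ]), array([ 0.4424, -0.0382,  0.078 ]), array([ 0.4402, -0.0088,  0.078 ])]
tea side top front corners [array([ 0.4465, -0.039 ,  0.078 ]), array([ 0.5219, -0.035 ,  0.078 ]), array([ 0.4461, -0.0145,  0.078 ]), array([ 0.5209, -0.0105,  0.078 ])]
soup side rim [0.4924 0.1826 0.072 ] foot L/R [array([0.4646, 0.1793, 0.072 ]), array([0.5205, 0.1824, 0.072 ])]
sard side [array([ 0.4553, -0.0499,  0.026 ]), array([ 0.5163, -0.0468,  0.026 ])]
peel_h [0.4862 0.0722]
peel_t [0.6358 0.0732]
fork_t [ 0.651 -0.139]
fork_h [ 0.4614 -0.1464]
mug [0.5226 0.3982]
stripbot [0.3938 0.1641]
timer [ 0.8042 -0.071 ]
box [0.8192 0.1059]
[[ 0.969   0.2472 -0.    ]
 [ 0.2472 -0.969   0.0006]
 [ 0.0002 -0.0006 -1.    ]]
```

Request:
play_rows(
  commands=[
    [0.3,0,0,0,0,0.125,0],
    [0.6,0,0,0,0,0.125,0],
    [0.9,-0.9,0,0,0,0,0],
    [0.9,-0.9,0,0,0,0,0],
    [0.9,-0.9,0,0,0,0,0],
    [0.9,-0.9,0,0,0,0,0],
    [0.9,-0.9,0,0,0,0,0],
    [0.9,-0.9,0,0,0,0,0],
    [0.9,-0.9,0,0,0,0,0],
    [0.9,-0.9,0,0,0,0,0],
  ],
  force=15,
)

```text
t: 1.08
position: [0.3796, -0.3109, 0.2001]
tool_rot: [0.0, 1.0, -0.0, 0.0]
ft_force: [0.3, -0.3, -0.1]
opening: 0.999
grasp_force: 0.0
```

Request:
play_rows(
  commands=[
    [0.4,-0.9,0,0,0,0,0],
    [0.4,-1,0,0,0,0,0],
    [0.4,-1,0,0,0,0,0],
    [0.4,-1,0,0,0,0,0],
    [0.4,-1,0,0,0,0,0],
    [0.4,-1,0,0,0,0,0],
    [0.4,-1,0,0,0,0,0],
    [0.4,-1,0,0,0,0,0],
    [0.3,-1,0,0,0,0,0],
    [0.2,-1,0,0,0,0,0],
  ],
)

```text
t: 1.92
position: [0.4901, -0.0139, 0.2]
tool_rot: [-0.0, 1.0, -0.0, 0.0]
ft_force: [0.0, -0.1, 0.1]
opening: 1.001
grasp_force: 0.0
```

Request:
play_rows(
  commands=[
    [0,-1,0,0,0,0,0],
    [0,-1,0,0,0,0,0],
    [0,-1,0,0,0,0,0],
    [0,-1,0,0,0,0,0],
    [0,-1,0,0,0,0,0],
    [0,-0.9,0,0,0,0,0],
    [0,-0.6,0,0,0,0,0],
    [0,-0.3,0,0,0,0,0],
    [0,0,0,0,0,0,0],
    [0,0,0,0,0,0,0],
  ],
)

```text
t: 2.75
position: [0.4897, 0.1881, 0.1999]
tool_rot: [0.0, 1.0, 0.0, -0.0]
ft_force: [-0.4, 0.4, -0.0]
opening: 1.001
grasp_force: 0.0
```

Request:
play_rows(
  commands=[
    [0.05,-0.2,0.5,0,0,0,0],
    [0,0,0.7,0,0,0,0],
    [0,0,0.7,0,0,0,0],
    [0,0,0.5,0,0,0,0],
    [0,0,0.2,0,0,0,0],
    [0,0,0,0,0,0,0],
  ],
)

```text
t: 3.25
position: [0.4909, 0.1933, 0.1211]
tool_rot: [0.0, 1.0, -0.001, -0.001]
ft_force: [0.2, 0.5, -0.7]
opening: 1.0
grasp_force: 0.0
```

```bash
cat > look.py <<'E'
import sys
from h import *
# name x0 y0 x1 y1 [side..]: writes both crops side by side into one picture
out=sys.argv[1]; a=list(map(int,sys.argv[2:]))
g=[]
for n,b in (("top",a[:4]),("side",a[4:8])):
    if len(b)<4: continue
    c=get_image(n)[b[1]:b[3],b[0]:b[2]]; f=min(400/c.shape[1],600/c.shape[0])
    c=cv2.resize(c,None,fx=f,fy=f,interpolation=cv2.INTER_CUBIC); print(n,"scale",round(f,3))
    g.append(cv2.copyMakeBorder(c,0,600-c.shape[0],0,400-c.shape[1],cv2.BORDER_CONSTANT))
cv2.imwrite(f"pics/{out}.png",np.hstack(g))
E
python3 look.py s1 100 180 200 280 190 110 270 230
```

```text
top scale 4.0
side scale 5.0
```

View pics/s1.png

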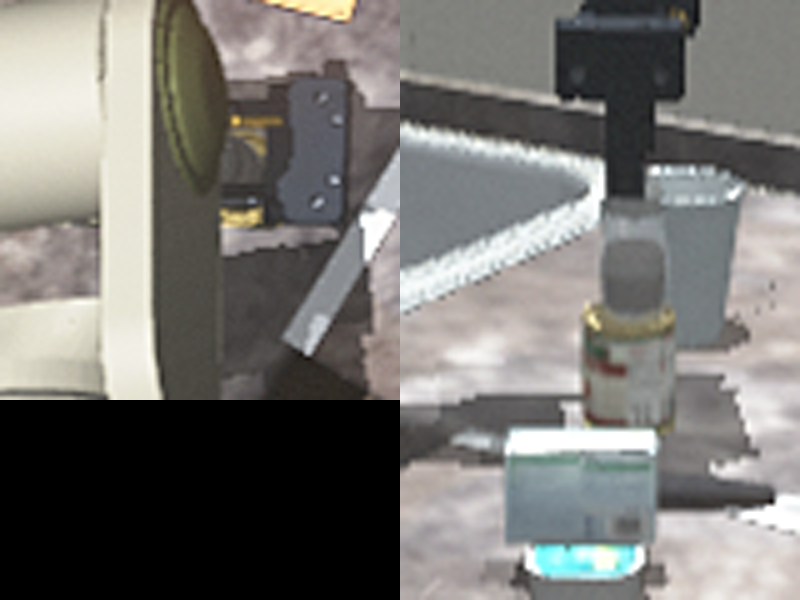

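The side view shows the finger centred at x≈629 and the shaker at x≈634. That is about 1 mm out in x once perspective is allowed for, and the finger tips are still above the barrel. I'll go down and close.

Request:
play_rows(
  commands=[
    [0.04,0,0.3,0,0,0,0],
    [0,0,0.28,0,0,0,0],
    [0,0,0,0,0,0,60],
    [0,0,0,0,0,0,120],
    [0,0,0,0,0,0,170],
    [0,0,0,0,0,0,170],
    [0,0,0,0,0,0,170],
    [0,0,0,0,0,0,170],
    [0,0,0,0,0,0,170],
    [0,0,0,0,0,0,170],
  ],
  force=15,
)

```text
t: 4.18
position: [0.4924, 0.1945, 0.1047]
tool_rot: [-0.0, 1.0, -0.0, 0.0]
ft_force: [-0.1, -0.1, 0.3]
opening: 0.423
grasp_force: 0.0
```

Request:
play_rows(
  commands=[
    [0,0,0,0,0,0,200],
    [0,0,0,0,0,0,200],
    [0,0,0,0,0,0,200],
    [0,0,0,0,0,0,200],
  ],
)

```text
t: 4.52
position: [0.4924, 0.1945, 0.1047]
tool_rot: [-0.0, 1.0, -0.0, 0.0]
ft_force: [0.2, 0.7, 1.1]
opening: 0.37
grasp_force: 15.0
```

Request:
play_rows(
  commands=[
    [0,0,-0.2,0,0,0,200],
    [0,0,-0.4,0,0,0,200],
    [0,0,-0.6,0,0,0,200],
    [0,0,-0.6,0,0,0,200],
    [0,0,-0.6,0,0,0,200],
    [0,0,-0.4,0,0,0,200],
    [0,0,-0.2,0,0,0,200],
    [0,0,0,0,0,0,200],
  ],
)

```text
t: 5.18
position: [0.4928, 0.1945, 0.1959]
tool_rot: [-0.0, 1.0, -0.0, 0.001]
ft_force: [0.3, 0.6, -1.3]
opening: 0.372
grasp_force: 15.0
```

```bash
python3 look.py s2 100 180 200 280 190 90 270 210
```

```text
top scale 4.0
side scale 5.0
```

View pics/s2.png

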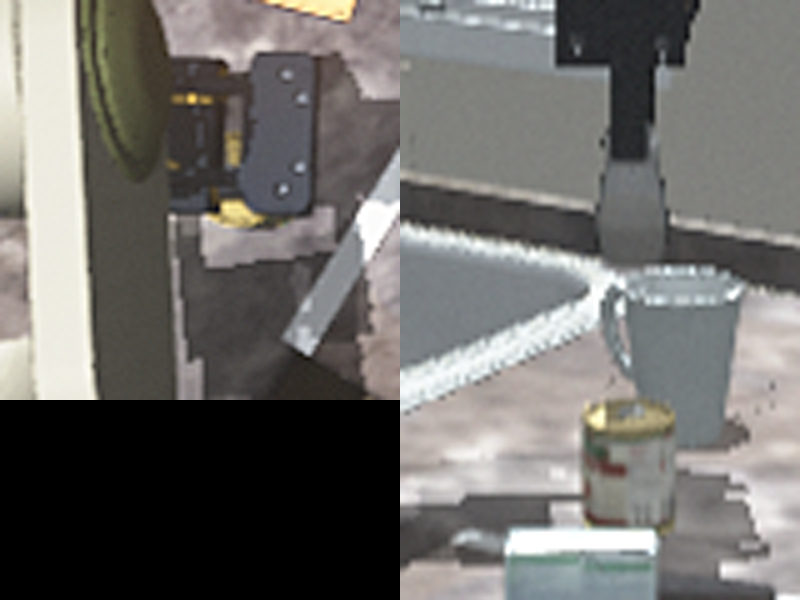

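The shaker hangs upright in the fingers, foot about 33 mm below the tips. The soup tin stays put, with its rim ellipse centred at crop (229,418).

Request:
play_rows(
  commands=[
    [0.3,0.4,0,0,0,0,200],
    [0.6,0.8,0,0,0,0,200],
    [0.7,0.97,0,0,0,0,200],
    [0.7,0.97,0,0,0,0,200],
    [0.7,0.97,0,0,0,0,200],
    [0.7,0.97,0,0,0,0,200],
    [0.7,0.97,0,0,0,0,200],
    [0.6,0.8,0,0,0,0,200],
    [0.4,0.6,0,0,0,0,200],
    [0.23,0.32,0,0,0,0,200],
  ],
)

```text
t: 6.12
position: [0.6619, -0.0413, 0.1925]
tool_rot: [-0.0, 1.0, -0.001, -0.001]
ft_force: [0.2, -1.0, -1.7]
opening: 0.368
grasp_force: 15.0
```

Request:
play_rows(
  commands=[
    [0,0,0.4,0,0,0,200],
    [0,0,0.8,0,0,0,200],
    [0,0,1,0,0,0,200],
    [0,0,0.8,0,0,0,200],
    [0,0,0.6,0,0,0,200],
    [0,0,0.4,0,0,0,200],
    [0,0,0.2,0,0,0,200],
    [0,0,0,0,0,0,200],
  ],
)

```text
t: 6.78
position: [0.6602, -0.0385, 0.0664]
tool_rot: [-0.0, 1.0, -0.0, -0.002]
ft_force: [-0.2, -0.1, -0.8]
opening: 0.37
grasp_force: 15.0
```

```bash
python3 look.py s3 220 120 300 240 260 170 340 260
python3 - <<'E'
from h import *
print(plane("side",(235.5,173.2),.072), proj("side",(.4869,.1948,.072)))
print(sense()["joints"])
E
```

```text
top scale 5.0
side scale 5.0
[0.49253301 0.18445427 0.072     ] [233.88519398 172.02761156]
[-2.36697234e-01  6.83154780e-01  1.14545519e+00  3.62037418e-05
  1.31283357e+00  1.33427800e+00]
```

View pics/s3.png

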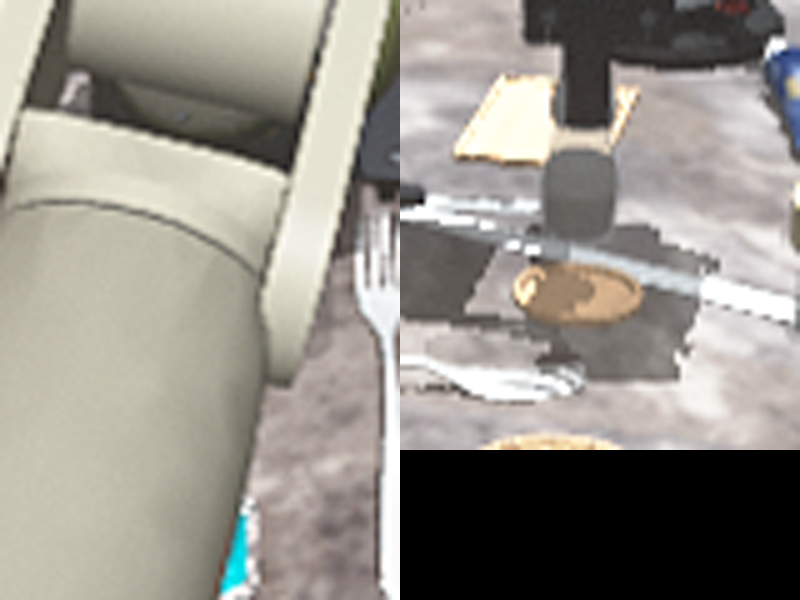

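The shaker at x≈578 lines up with the tray centre at x≈577. I'll lower it.

Request:
play_rows(
  commands=[
    [0.03,0,0.3,0,0,0,200],
    [0,0,0.3,0,0,0,200],
    [0,0,0.2,0,0,0,200],
    [0,0,0.12,0,0,0,200],
    [0,0,0.08,0,0,0,200],
    [0,0,0,0,0,0,200],
    [0,0,0,0,0,0,200],
  ],
)

```text
t: 7.47
position: [0.6622, -0.0387, 0.0388]
tool_rot: [0.0, 1.0, -0.0, 0.0]
ft_force: [1.3, 0.1, -1.4]
opening: 0.375
grasp_force: 15.0
```

Request:
play_rows(
  commands=[
    [0,0,0.06,0,0,0,200],
    [0,0,0.05,0,0,0,200],
    [0,0,0,0,0,0,200],
    [0,0,0,0,0,0,200],
  ],
)

```text
t: 7.8
position: [0.6621, -0.0386, 0.0354]
tool_rot: [0.0, 1.0, -0.0, 0.0]
ft_force: [-0.1, -0.9, -0.7]
opening: 0.372
grasp_force: 15.0
```

Request:
play_rows(
  commands=[
    [0,0,0.04,0,0,0,200],
    [0,0,0,0,0,0,200],
    [0,0,0,0,0,0,200],
  ],
)

```text
t: 8.05
position: [0.6625, -0.0387, 0.0346]
tool_rot: [0.0, 1.0, -0.0, 0.001]
ft_force: [0.1, 0.7, 2.3]
opening: 0.369
grasp_force: 15.0
```

Contact is made, so I'll release and go up.

Request:
play_rows(
  commands=[
    [0,0,0,0,0,0,150],
    [0,0,0,0,0,0,130],
    [0,0,0,0,0,0,110],
    [0,0,0,0,0,0,90],
    [0,0,0,0,0,0,60],
    [0,0,0,0,0,0,20],
    [0,0,-0.3,0,0,0,0],
    [0,0,-0.7,0,0,0,0],
    [0,0,-1,0,0,0,0],
    [0,0,-1,0,0,0,0],
  ],
)

```text
t: 8.88
position: [0.6618, -0.0386, 0.1254]
tool_rot: [-0.0, 1.0, -0.0, -0.001]
ft_force: [-0.2, -0.4, -0.2]
opening: 1.001
grasp_force: 0.0
```

Request:
play_rows(
  commands=[
    [-0.2,-0.3,-0.8,0,0,0,0],
    [-0.5,-0.7,-0.3,0,0,0,0],
    [-0.7,-1,0,0,0,0,0],
    [-0.8,-1,0,0,0,0,0],
    [-0.8,-1,0,0,0,0,0],
    [-0.8,-1,0,0,0,0,0],
    [-0.8,-1,0,0,0,0,0],
    [-0.7,-0.9,0,0,0,0,0],
    [-0.4,-0.6,0,0,0,0,0],
    [-0.1,-0.27,0,0,0,0,0],
  ],
)

```text
t: 9.72
position: [0.4863, 0.1966, 0.1582]
tool_rot: [-0.0, 1.0, 0.001, 0.0]
ft_force: [0.5, -0.1, 0.4]
opening: 0.998
grasp_force: 0.0
```

```bash
python3 look.py s4 180 120 300 240 220 140 340 260
```

```text
top scale 3.333
side scale 3.333
```

View pics/s4.png

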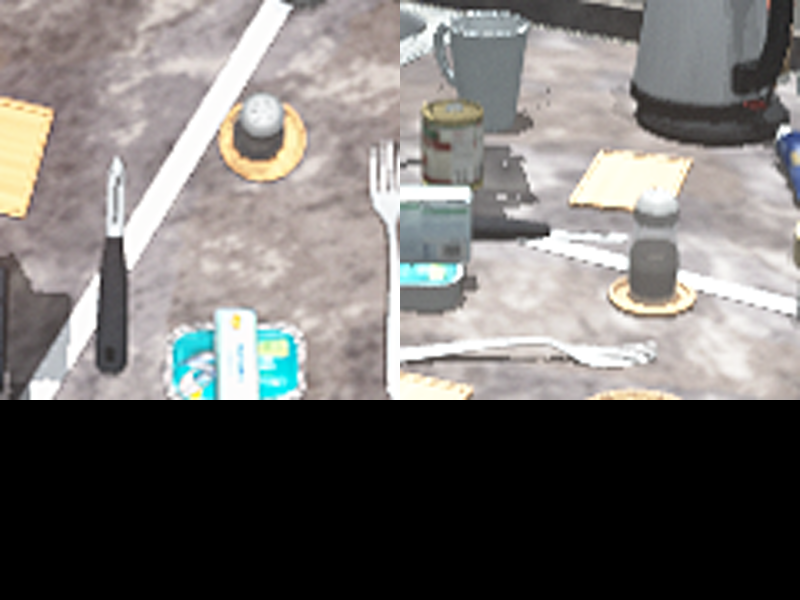

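The shaker stands in the small round tray: the cap is at (263,115) and the tray at (262,140) in the top crop, and it is centred in the side crop. Next is the soup tin.

Request:
play_rows(
  commands=[
    [0.12,0.1,0.4,0,0,0,0],
    [0,0,0.8,0,0,0,0],
    [0,0,0.8,0,0,0,0],
    [0,0,0.8,0,0,0,0],
    [0,0,0.6,0,0,0,0],
    [0,0,0.4,0,0,0,0],
    [0,0,0.3,0,0,0,0],
    [0,0,0.2,0,0,0,0],
    [0,0,0,0,0,0,0],
    [0,0,0,0,0,0,0],
  ],
)

```text
t: 10.65
position: [0.4924, 0.1911, 0.0285]
tool_rot: [-0.0, 1.0, -0.0, 0.0]
ft_force: [0.4, 0.1, -0.1]
opening: 1.001
grasp_force: 0.0
```

Request:
play_rows(
  commands=[
    [0,0,0,0,0,0,40],
    [0,0,0,0,0,0,70],
    [0,0,0,0,0,0,90],
    [0,0,0,0,0,0,110],
    [0,0,0,0,0,0,150],
    [0,0,0,0,0,0,150],
    [0,0,0,0,0,0,150],
    [0,0,0,0,0,0,150],
  ],
  force=30,
)

```text
t: 11.32
position: [0.4921, 0.1918, 0.0286]
tool_rot: [-0.0, 1.0, -0.0, 0.001]
ft_force: [-0.4, 3.9, 5.8]
opening: 0.64
grasp_force: 30.1
```

Request:
play_rows(
  commands=[
    [0,0,-0.3,0,0,0,150],
    [0,0,-0.6,0,0,0,150],
    [0,0,-0.8,0,0,0,150],
    [0,0,-0.8,0,0,0,150],
    [0,0,-0.7,0,0,0,150],
    [0.1,0.3,-0.5,0,0,0,150],
    [0.2,0.6,-0.3,0,0,0,150],
    [0.3,0.9,0,0,0,0,150],
    [0.3,1,0,0,0,0,150],
    [0.3,1,0,0,0,0,150],
  ],
)

```text
t: 12.15
position: [0.5273, 0.076, 0.1483]
tool_rot: [0.0, 1.0, 0.0, -0.001]
ft_force: [0.7, -0.3, -3.2]
opening: 0.635
grasp_force: 29.9
```

Request:
play_rows(
  commands=[
    [0.4,1,0,0,0,0,150],
    [0.4,1,0,0,0,0,150],
    [0.4,1,0,0,0,0,150],
    [0.4,1,0,0,0,0,150],
    [0.4,1,0,0,0,0,150],
    [0.4,1,0,0,0,0,150],
    [0.4,1,0,0,0,0,150],
    [0.4,1,0,0,0,0,150],
    [0.4,1,0,0,0,0,150],
    [0.3,0.7,0,0,0,0,150],
  ],
)

```text
t: 12.98
position: [0.6443, -0.2165, 0.1475]
tool_rot: [0.0, 1.0, -0.001, -0.001]
ft_force: [0.0, -0.2, -2.5]
opening: 0.636
grasp_force: 29.9
```

Request:
play_rows(
  commands=[
    [0,0.5,0.3,0,0,0,150],
    [0,0,0.7,0,0,0,150],
    [0,0,0.8,0,0,0,150],
    [0,0,0.7,0,0,0,150],
    [0,0,0.5,0,0,0,150],
    [0,0,0.3,0,0,0,150],
    [0,0,0,0,0,0,150],
    [0,0,0,0,0,0,150],
  ],
)

```text
t: 13.65
position: [0.6444, -0.2284, 0.0492]
tool_rot: [-0.0, 1.0, -0.0, -0.0]
ft_force: [-0.5, -0.2, -1.6]
opening: 0.635
grasp_force: 29.9
```

```bash
python3 look.py s5 290 130 390 230 250 210 350 310
```

```text
top scale 4.0
side scale 4.0
```

View pics/s5.png

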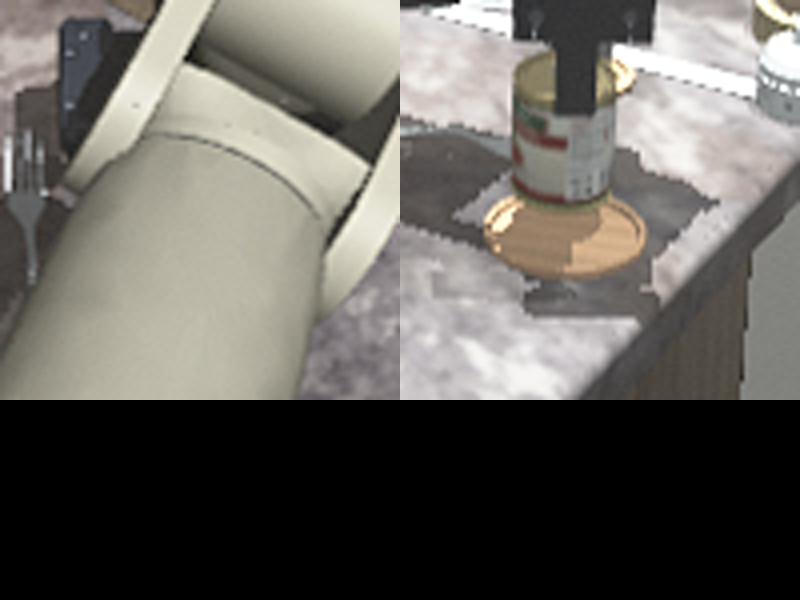

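The tin at x≈563 lines up with the tray centre at x≈565, and y still needs about -10 mm.

Request:
play_rows(
  commands=[
    [0.03,0.2,0,0,0,0,150],
    [0,0.15,0.1,0,0,0,150],
    [0,0,0.2,0,0,0,150],
    [0,0,0.15,0,0,0,150],
    [0,0,0.08,0,0,0,150],
    [0,0,0.05,0,0,0,150],
    [0,0,0,0,0,0,150],
    [0,0,0,0,0,0,150],
  ],
)

```text
t: 14.42
position: [0.6457, -0.2389, 0.0317]
tool_rot: [-0.0, 1.0, 0.0, -0.0]
ft_force: [-0.1, 0.9, -2.6]
opening: 0.634
grasp_force: 29.9
```

Request:
play_rows(
  commands=[
    [0,0,0.04,0,0,0,150],
    [0,0,0,0,0,0,150],
    [0,0,0,0,0,0,150],
  ],
)

```text
t: 14.67
position: [0.6457, -0.2391, 0.0308]
tool_rot: [0.0, 1.0, -0.0, 0.0]
ft_force: [-0.3, -0.1, -2.0]
opening: 0.633
grasp_force: 29.9
```

Request:
play_rows(
  commands=[
    [0,0,0.03,0,0,0,150],
    [0,0,0,0,0,0,150],
    [0,0,0,0,0,0,150],
  ],
)

```text
t: 14.92
position: [0.6461, -0.239, 0.0305]
tool_rot: [0.0, 1.0, -0.0, 0.001]
ft_force: [-0.4, 1.8, 5.4]
opening: 0.638
grasp_force: 30.0
```

Request:
play_rows(
  commands=[
    [0,0,0,0,0,0,80],
    [0,0,0,0,0,0,60],
    [0,0,0,0,0,0,30],
    [0,0,0,0,0,0,0],
    [0,0,-0.3,0,0,0,0],
    [0,0,-0.7,0,0,0,0],
    [0,0,-1,0,0,0,0],
    [0,0,-1,0,0,0,0],
    [0,0,-0.6,0,0,0,0],
    [0,0,-0.2,0,0,0,0],
  ],
)

```text
t: 15.75
position: [0.6467, -0.2397, 0.1481]
tool_rot: [0.002, 1.0, -0.0, 0.003]
ft_force: [0.9, -1.3, 0.1]
opening: 0.999
grasp_force: 0.0
```

Request:
play_rows(
  commands=[
    [-0.2,-0.3,0,0,0,0,0],
    [-0.5,-0.7,0,0,0,0,0],
    [-0.7,-0.9,0,0,0,0,0],
    [-0.8,-1,0,0,0,0,0],
    [-0.8,-1,0,0,0,0,0],
    [-0.8,-1,0,0,0,0,0],
    [-0.7,-1,0,0,0,0,0],
    [-0.6,-0.8,0,0,0,0,0],
    [-0.3,-0.5,0,0,0,0,0],
    [-0.05,0,0,0,0,0,0],
  ],
)

```text
t: 16.58
position: [0.48, -0.0205, 0.1435]
tool_rot: [-0.0, 1.0, 0.001, -0.001]
ft_force: [0.5, 0.3, 0.1]
opening: 1.0
grasp_force: 0.0
```

```bash
python3 look.py s6 290 130 390 230 190 170 350 330
```

```text
top scale 4.0
side scale 2.5
```

View pics/s6.png

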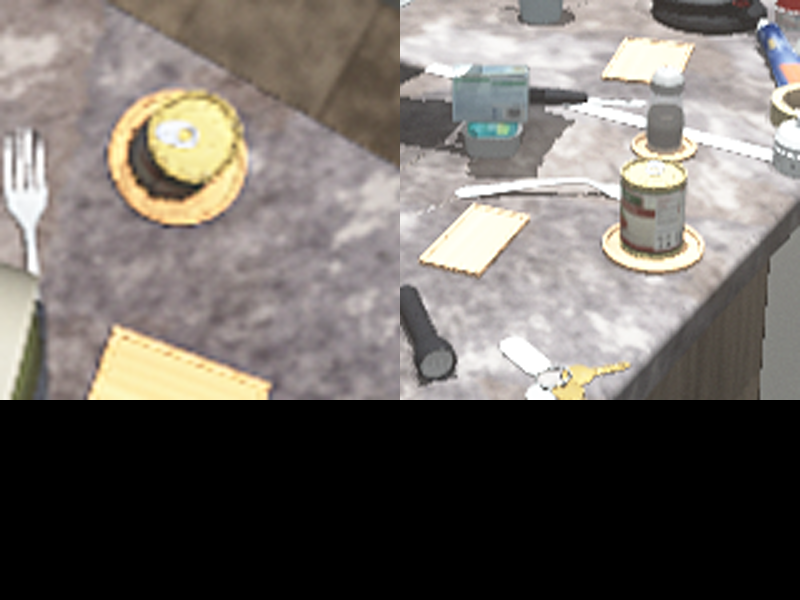

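The soup tin stands flat in the large tray (rim at (195,137), tray at (178,157) in the top crop). The hand is now over the carton.

Request:
play_rows(
  commands=[
    [0.06,0.05,0.4,0,0,-0.04,0],
    [0,0,0.8,0,0,0,0],
    [0,0,0.8,0,0,0,0],
    [0,0,0.6,0,0,0,0],
    [0,0,0.4,0,0,0,40],
    [0,0,0.2,0,0,0,80],
    [0,0,0.1,0,0,0,110],
    [0,0,0,0,0,0,120],
    [0,0,0,0,0,0,120],
    [0,0,0,0,0,0,120],
  ],
  force=15,
)

```text
t: 17.52
position: [0.4845, -0.0248, 0.0453]
tool_rot: [0.0, 1.0, 0.02, 0.001]
ft_force: [0.7, -0.4, 0.4]
opening: 0.572
grasp_force: 0.0
```

Request:
play_rows(
  commands=[
    [0,0,0,0,0,0,140],
    [0,0,0,0,0,0,160],
    [0,0,0,0,0,0,180],
    [0,0,0,0,0,0,220],
    [0,0,0,0,0,0,220],
    [0,0,0,0,0,0,220],
    [0,0,0,0,0,0,220],
    [0,0,0,0,0,0,220],
  ],
)

```text
t: 18.18
position: [0.4839, -0.0245, 0.0446]
tool_rot: [-0.0, 1.0, 0.02, -0.0]
ft_force: [-0.1, 0.2, -0.7]
opening: 0.14
grasp_force: 0.0
```

The fingers shut to 12 mm with nothing between them. I'll look before doing anything else.

```bash
python3 look.py s7 210 170 310 270 200 170 280 250
```

```text
top scale 4.0
side scale 5.0
```

View pics/s7.png

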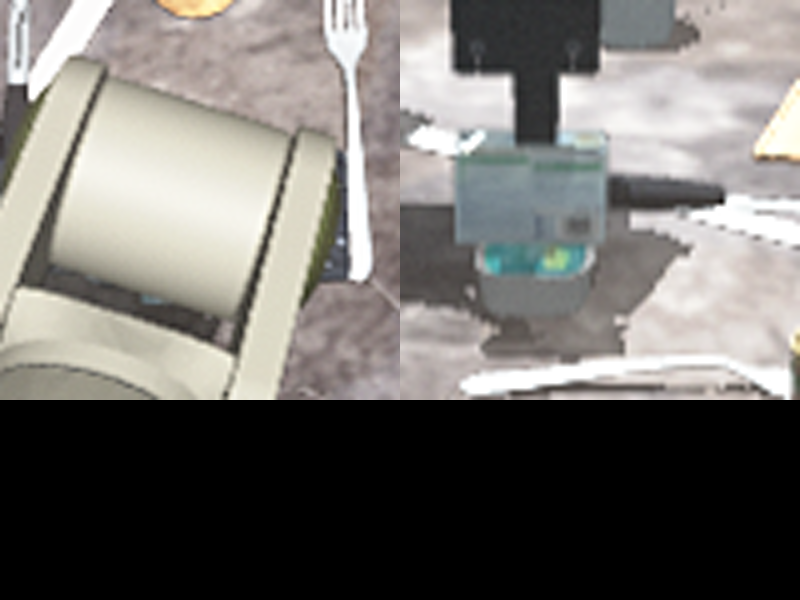

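The visible finger ends at crop (535,143), at the carton's top face, although the TCP reads z=0.045. The shaker also measured 33 mm (its cap) when gripped. So the finger tips seem to be higher than the pose reading says, and I'll measure by how much.

Run:
```python
from h import *
np.set_printoptions(precision=4,suppress=True)
def zt(px,Y):
    o,d=ray("side",px); return o+d*(Y-o[1])/d[1]
print("s7",zt((135/5+200-.4,143/5+170-.4),-.0245-.006-.012))   # tcp z .0446, shut-ish
print("s5",zt(((575-400)/4+250-.4,113/4+210-.4),-.2284-.028-.015),"tcp .0492")
print("s3",zt(((588-400)/5+260-.4,130/5+170-.4),-.0385-.017-.015),"tcp .0664")
print("s1",zt(((628-400)/5+190-.4,196/5+110-.4),.1933-.044-.015),"tcp .1211")
print("s2",zt(((632-400)/5+190-.4,160/5+90-.4),.1945-.017-.015),"tcp .1959")
print(sense()["position"],sense()["ft_force"])
```

```text
s7 [ 0.4868 -0.0425  0.0842]
s5 [ 0.6469 -0.2714  0.0924] tcp .0492
s3 [ 0.6635 -0.0705  0.1064] tcp .0664
s1 [0.4961 0.1343 0.1626] tcp .1211
s2 [0.4968 0.1625 0.2341] tcp .1959
[ 0.484  -0.0245  0.0446] [ 0.045  -0.0293 -1.0587]
```

All five views agree: the real tips sit about 40 mm above the reported TCP. I'll open and descend 43 mm further, which puts the real tips at about z≈0.042.

Request:
play_rows(
  commands=[
    [0,0,-0.3,0,0,0,100],
    [0,0,0,0,0,0,50],
    [0,0,0,0,0,0,0],
    [0,0,0,0,0,0,0],
    [0,0,0,0,0,0,0],
    [0,0,0,0,0,0,0],
    [0,0,0.3,0,0,0,0],
    [0,0,0.4,0,0,0,0],
    [0,0,0.2,0,0,0,0],
    [0,0,0,0,0,0,0],
  ],
)

```text
t: 19.12
position: [0.483, -0.0243, 0.0251]
tool_rot: [-0.0, 1.0, 0.02, -0.001]
ft_force: [-0.4, 1.1, -0.4]
opening: 0.873
grasp_force: 0.0
```

```bash
python3 look.py s8 210 170 310 270 200 170 280 250
```

```text
top scale 4.0
side scale 5.0
```

View pics/s8.png

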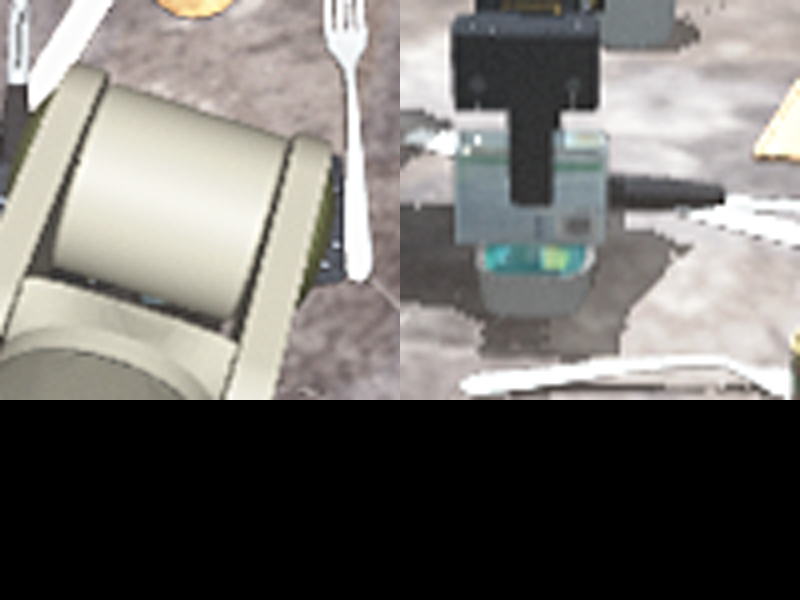

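The finger is now in front of the carton face, its tip at crop (532,205). I'll go a little lower and close.

Request:
play_rows(
  commands=[
    [0,0,0.3,0,0,0,0],
    [0,0,0.3,0,0,0,0],
    [0,0,0.1,0,0,0,40],
    [0,0,0,0,0,0,80],
    [0,0,0,0,0,0,110],
    [0,0,0,0,0,0,130],
    [0,0,0,0,0,0,145],
    [0,0,0,0,0,0,155],
    [0,0,0,0,0,0,165],
    [0,0,0,0,0,0,200],
  ],
)

```text
t: 20.05
position: [0.484, -0.0245, 0.0058]
tool_rot: [0.0, 1.0, 0.02, 0.0]
ft_force: [-0.4, 0.1, -0.6]
opening: 0.42
grasp_force: 0.2
```

Request:
play_rows(
  commands=[
    [0,0,0,0,0,0,200],
    [0,0,0,0,0,0,200],
    [0,0,0,0,0,0,200],
    [0,0,0,0,0,0,200],
  ],
  force=20,
)

```text
t: 20.38
position: [0.484, -0.0245, 0.0057]
tool_rot: [-0.0, 1.0, 0.02, 0.0]
ft_force: [-0.6, 0.1, 1.6]
opening: 0.359
grasp_force: 20.0
```

Gripped at 31.6 mm, which matches the carton's 32 mm.

Request:
play_rows(
  commands=[
    [0,0,-0.3,0,0,0,200],
    [0,0,-0.6,0,0,0,200],
    [0,0,-0.7,0,0,0,200],
    [0,0.3,-0.7,0,0,0,200],
    [0,0.6,-0.5,0,0,0,200],
    [0,0.9,-0.2,0,0,-0.1,200],
    [0,0.9,0,0,0,-0.1,200],
    [0.1,0.9,0,0,0,-0.1,200],
    [0.2,0.9,0,0,0,-0.1,200],
    [0.3,0.9,0,0,0,-0.1,200],
  ],
)

```text
t: 21.22
position: [0.5332, -0.1764, 0.0965]
tool_rot: [0.0, 0.963, 0.268, -0.0]
ft_force: [-0.7, -0.4, 0.4]
opening: 0.361
grasp_force: 20.0
```

Request:
play_rows(
  commands=[
    [0,0,0,0,0,-0.1,200],
    [0,0,0,0,0,-0.1,200],
    [0,0,0,0,0,-0.1,200],
    [0,0,0,0,0,-0.1,200],
    [0,0,0,0,0,-0.1,200],
    [0,0,0,0,0,-0.1,200],
    [0,0,0,0,0,-0.078,200],
    [0,0,0,0,0,0,200],
    [0,0,0,0,0,0,200],
  ],
)

```text
t: 21.97
position: [0.5334, -0.1748, 0.096]
tool_rot: [0.0, 0.821, 0.571, 0.0]
ft_force: [0.4, -0.9, -0.6]
opening: 0.364
grasp_force: 20.0
```

```bash
cat > go.py <<'E'
import sys
from h import *
from scipy.spatial.transform import Rotation as R
np.set_printoptions(precision=4,suppress=True)
s=sense(); w,x,y,z=s["tool_rot"]; M=R.from_quat([x,y,z,w]).as_matrix()
print("pos",s["position"],"phi deg",np.degrees(np.arctan2(M[1,0],M[0,0])),"j6",s["joints"][5])
print("units",M.T@(np.array(list(map(float,sys.argv[1:4])))-s["position"])/.03)
E
python3 go.py .4866 -.2357 .02
```

```text
pos [ 0.5334 -0.1748  0.096 ] phi deg 69.63554593430672 j6 -0.1720524864777383
units [-2.447  -0.7566  2.5341]
```

Request:
play_rows(
  commands=[
    [-0.3,-0.1,0,0,0,0,200],
    [-0.5,-0.2,0,0,0,0,200],
    [-0.6,-0.2,0.2,0,0,0,200],
    [-0.5,-0.16,0.4,0,0,0,200],
    [-0.3,-0.1,0.6,0,0,0,200],
    [-0.16,0,0.6,0,0,0,200],
    [0,0,0.4,0,0,0,200],
    [0,0,0.3,0,0,0,200],
    [0,0,0,0,0,0,200],
    [0,0,0,0,0,0,200],
  ],
)

```text
t: 22.8
position: [0.4875, -0.2334, 0.0208]
tool_rot: [-0.0, 0.82, 0.572, -0.0]
ft_force: [0.5, -0.8, -0.1]
opening: 0.358
grasp_force: 20.0
```

```bash
python3 look.py s9 290 170 390 270 220 220 320 320;python3 go.py .4875 -.2333 -.016
```

```text
top scale 4.0
side scale 4.0
pos [ 0.488  -0.2336  0.0215] phi deg 69.77115682759542 j6 -0.31222183691201805
units [ 0.0026 -0.0207  1.249 ]
```

View pics/s9.png

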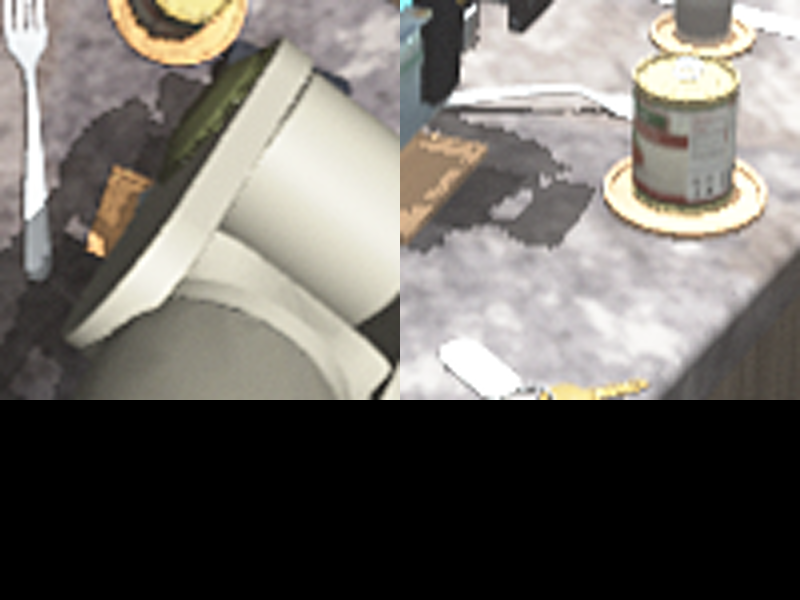

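The crop shows only the carton's edge at the left (405–450, 20–120), above the narrow tray. The positions are already on target, so I'll lower it. I have one picture left and will use number checks from here.

Request:
play_rows(
  commands=[
    [0,0,0.3,0,0,0,200],
    [0,0,0.35,0,0,0,200],
    [0,0,0.25,0,0,0,200],
    [0,0,0.15,0,0,0,200],
    [0,0,0.1,0,0,0,200],
    [0,0,0.06,0,0,0,200],
    [0,0,0,0,0,0,200],
    [0,0,0,0,0,0,200],
  ],
)

```text
t: 23.57
position: [0.4878, -0.2334, -0.0154]
tool_rot: [0.0, 0.82, 0.572, 0.0]
ft_force: [0.2, -1.1, -1.2]
opening: 0.36
grasp_force: 20.0
```

Request:
play_rows(
  commands=[
    [0,0,0.06,0,0,0,200],
    [0,0,0.03,0,0,0,200],
    [0,0,0,0,0,0,200],
    [0,0,0,0,0,0,200],
  ],
)

```text
t: 23.9
position: [0.488, -0.2336, -0.016]
tool_rot: [0.001, 0.82, 0.572, 0.0]
ft_force: [-5.8, 3.7, 22.4]
opening: 0.356
grasp_force: 20.0
```

Request:
play_rows(
  commands=[
    [0,0,-0.04,0,0,0,200],
    [0,0,-0.03,0,0,0,200],
    [0,0,0,0,0,0,185],
    [0,0,0,0,0,0,170],
  ],
)

```text
t: 24.23
position: [0.4878, -0.2334, -0.016]
tool_rot: [0.0, 0.82, 0.572, 0.0]
ft_force: [-0.4, 0.0, 5.7]
opening: 0.36
grasp_force: 20.0
```

Request:
play_rows(
  commands=[
    [0,0,0,0,0,0,150],
    [0,0,0,0,0,0,120],
    [0,0,0,0,0,0,100],
    [0,0,0,0,0,0,80],
    [0,0,0,0,0,0,80],
    [0,0,-0.4,0,0,0,60],
    [0,0,-0.8,0,0,0,0],
    [0,0,-1,0,0,0,0],
    [0,0,-1,0,0,0,0],
    [0,0,-0.6,0,0,0,0],
  ],
)

```text
t: 25.07
position: [0.4882, -0.2338, 0.1006]
tool_rot: [0.002, 0.82, 0.572, 0.0]
ft_force: [1.2, -0.2, 0.2]
opening: 0.999
grasp_force: 0.0
```

Request:
play_rows(
  commands=[
    [0.3,0,0,0,0,-0.1,0],
    [0.6,0,0,0,0,-0.1,0],
    [0.9,0,0,0,0,-0.1,0],
    [1,0,0,0,0,-0.07,0],
    [1,0,0,0,0,0,0],
    [1,0,0,0,0,0,0],
    [1,0,0,0,0,0,0],
    [0.8,0,0,0,0,0,0],
    [0.4,0,0,0,0,0,0],
    [0,0,0,0,0,0,0],
  ],
)

```text
t: 25.9
position: [0.4985, -0.0231, 0.0978]
tool_rot: [-0.0, 0.7, 0.714, 0.0]
ft_force: [-0.6, -0.0, 0.3]
opening: 1.0
grasp_force: 0.0
```

```bash
cat > chk.py <<'E'
from h import *
np.set_printoptions(precision=4,suppress=True)
im=get_image("top"); hsv=cv2.cvtColor(im,cv2.COLOR_BGR2HSV)
K,R_,t=cam("top")
# narrow tray: non-wood pixels inside its outline = carton
c=np.array([.4866,-.2357]); a=np.radians(69.8); u=np.array([np.cos(a),np.sin(a)]); v=np.array([-u[1],u[0]])
poly=np.array([proj("top",[*(c+sx*.066*u+sy*.045*v),.03]) for sx,sy in((1,1),(1,-1),(-1,-1),(-1,1))],np.int32)
m=np.zeros(im.shape[:2],np.uint8); cv2.fillPoly(m,[poly],255)
b=cv2.inRange(hsv,(75,0,150),(120,90,255))&m
k=cv2.findNonZero(b).reshape(-1,2)
for z in(.054,):
    w=np.array([plane("top",p,z)[:2] for p in k],np.float32)*1000; print("tea",z,len(k),cv2.minAreaRect(w))
m=cv2.inRange(hsv,(80,100,90),(105,255,255))[200:260,220:280]
k=cv2.findNonZero(m)
if k is not None:
    k=k.reshape(-1,2)+[220,200]; w=np.array([plane("top",p,.024)[:2] for p in k],np.float32); print("sardine",len(k),cv2.minAreaRect(w*1000))
cv2.imwrite("pics/raw_top.png",im)
E
python3 chk.py; python3 go.py .482 -.022 .06
```

```text
tea 0.054 228 ((486.30450439453125, -236.91635131835938), (78.8897933959961, 28.262056350708008), 70.09719848632812)
sardine 9 ((474.0244140625, 23.5594482421875), (9.995951652526855, 2.5069844722747803), 1.218725562095642)
pos [ 0.4989 -0.0246  0.0978] phi deg 91.07213944931891 j6 -0.3051841617560738
units [ 0.0963 -0.5608  1.2595]
```

The carton measures centre (0.4863, -0.2369) at 70.1°, size 79x28, so it sits well inside its tray (0.4866, -0.2357, 69.8°). Next is the fish tin, real tips to about 12 mm.

Request:
play_rows(
  commands=[
    [0.1,-0.3,0,0,0,0,0],
    [0,-0.26,0.4,0,0,0,0],
    [0,0,0.7,0,0,0,0],
    [0,0,0.7,0,0,0,0],
    [0,0,0.7,0,0,0,0],
    [0,0,0.6,0,0,0,0],
    [0,0,0.4,0,0,0,0],
    [0,0,0.2,0,0,0,0],
    [0,0,0,0,0,0,0],
    [0,0,0,0,0,0,0],
  ],
)

```text
t: 26.78
position: [0.482, -0.0228, -0.0129]
tool_rot: [0.0, 0.701, 0.713, 0.0]
ft_force: [0.4, 0.0, 0.4]
opening: 1.003
grasp_force: 0.0
```

Request:
play_rows(
  commands=[
    [0,0,0.2,0,0,0,0],
    [0,0,0.15,0,0,0,0],
    [0,0,0.1,0,0,0,0],
    [0,0,0,0,0,0,0],
    [0,0,0,0,0,0,0],
  ],
)

```text
t: 27.2
position: [0.4819, -0.0221, -0.0268]
tool_rot: [-0.0, 0.701, 0.713, -0.0]
ft_force: [0.3, -0.2, 1.6]
opening: 1.006
grasp_force: 0.0
```

Request:
play_rows(
  commands=[
    [0,0,0.03,0,0,0,30],
    [0,0,0,0,0,0,50],
    [0,0,0,0,0,0,60],
    [0,0,0,0,0,0,70],
    [0,0,0,0,0,0,80],
    [0,0,0,0,0,0,90],
    [0,0,0,0,0,0,120],
    [0,0,0,0,0,0,120],
    [0,0,0,0,0,0,120],
    [0,0,0,0,0,0,120],
  ],
  force=30,
)

```text
t: 28.03
position: [0.4822, -0.0222, -0.0275]
tool_rot: [0.0, 0.701, 0.713, 0.0]
ft_force: [1.0, -0.0, 1.1]
opening: 0.671
grasp_force: 30.0
```

Request:
play_rows(
  commands=[
    [0,0,-0.3,0,0,0,120],
    [0,0,-0.6,0,0,0,120],
    [0,0,-0.8,0,0,0,120],
    [0,0,-0.8,0,0,0,120],
    [0.3,0.2,-0.5,0,0,0,120],
    [0.6,0.4,-0.2,0,0,0,120],
    [0.9,0.7,0,0,0,0,120],
    [0.9,0.7,0,0,0,0,120],
    [0.9,0.7,0,0,0,0,120],
    [0.9,0.7,0,0,0,0,120],
  ],
)

```text
t: 28.87
position: [0.5817, 0.1161, 0.0688]
tool_rot: [-0.0, 0.701, 0.713, -0.0]
ft_force: [1.1, -0.2, -2.2]
opening: 0.671
grasp_force: 30.0
```

Request:
play_rows(
  commands=[
    [0.9,0.7,0,0,0,0,120],
    [0.8,0.6,0,0,0,0,120],
    [0.5,0.5,0,0,0,0.06,120],
    [0.3,0.3,0,0,0,0.1,120],
    [0,0,0,0,0,0.083,120],
    [0,0,0,0,0,0,120],
    [0,0,0,0,0,0,120],
  ],
)

```text
t: 29.45
position: [0.6432, 0.19, 0.0683]
tool_rot: [-0.0, 0.781, 0.624, -0.001]
ft_force: [-0.1, -0.1, -2.2]
opening: 0.669
grasp_force: 30.0
```

```bash
python3 go.py .6537 .2 -.0245
```

```text
pos [0.6432 0.19   0.0683] phi deg 77.20456503143357 j6 0.33451660461542293
units [0.4037 0.2703 3.0926]
```

Request:
play_rows(
  commands=[
    [0.2,0.15,0,0,0,0,120],
    [0.2,0.12,0.3,0,0,0,120],
    [0,0,0.6,0,0,0,120],
    [0,0,0.6,0,0,0,120],
    [0,0,0.6,0,0,0,120],
    [0,0,0.4,0,0,0,120],
    [0,0,0.2,0,0,0,120],
    [0,0,0.1,0,0,0,120],
    [0,0,0,0,0,0,120],
    [0,0,0,0,0,0,120],
  ],
)

```text
t: 30.28
position: [0.655, 0.2001, -0.0148]
tool_rot: [0.0, 0.782, 0.623, 0.001]
ft_force: [0.3, 1.3, -2.2]
opening: 0.672
grasp_force: 30.0
```

Request:
play_rows(
  commands=[
    [0,0,0.08,0,0,0,120],
    [0,0,0.05,0,0,0,120],
    [0,0,0.03,0,0,0,120],
    [0,0,0,0,0,0,120],
    [0,0,0,0,0,0,120],
  ],
)

```text
t: 30.7
position: [0.6545, 0.2, -0.0203]
tool_rot: [0.0, 0.782, 0.623, 0.0]
ft_force: [-0.5, -0.9, -2.0]
opening: 0.672
grasp_force: 30.0
```

Request:
play_rows(
  commands=[
    [0,0,0.06,0,0,0,120],
    [0,0,0.05,0,0,0,120],
    [0,0,0.03,0,0,0,120],
    [0,0,0,0,0,0,120],
    [0,0,0,0,0,0,120],
  ],
)

```text
t: 31.12
position: [0.6546, 0.2, -0.0235]
tool_rot: [0.0, 0.782, 0.623, 0.0]
ft_force: [-2.7, -1.1, 5.5]
opening: 0.672
grasp_force: 30.0
```

Request:
play_rows(
  commands=[
    [0,0,0.03,0,0,0,120],
    [0,0,0,0,0,0,120],
    [0,0,0,0,0,0,120],
  ],
)

```text
t: 31.37
position: [0.6546, 0.2, -0.0236]
tool_rot: [0.0, 0.782, 0.623, 0.0]
ft_force: [-4.9, -0.6, 11.7]
opening: 0.67
grasp_force: 30.0
```

Request:
play_rows(
  commands=[
    [0,0,-0.03,0,0,0,120],
    [0,0,0,0,0,0,80],
    [0,0,0,0,0,0,60],
    [0,0,0,0,0,0,40],
    [0,0,0,0,0,0,30],
    [0,0,0,0,0,0,30],
    [0,0,-0.3,0,0,0,30],
    [0,0,-0.7,0,0,0,0],
    [0,0,-1,0,0,0,0],
    [0,0,-1,0,0,0,0],
  ],
)

```text
t: 32.2
position: [0.6541, 0.1999, 0.0665]
tool_rot: [-0.0, 0.782, 0.623, -0.001]
ft_force: [0.8, 0.2, 0.4]
opening: 0.996
grasp_force: 0.0
```

Request:
play_rows(
  commands=[
    [0,-0.3,-1,0,0,0,0],
    [0,-0.7,-1,0,0,0,0],
    [0,-1,-0.7,0,0,0,0],
    [0,-1,-0.3,0,0,0,0],
    [0,-1,0,0,0,0,0],
    [-0.3,-1,0,0,0,0,0],
    [-0.6,-1,0,0,0,0,0],
    [-0.6,-1,0,0,0,0,0],
    [-0.6,-0.5,0,0,0,0,0],
    [-0.3,0,0,0,0,0,0],
  ],
)

```text
t: 33.03
position: [0.416, 0.1798, 0.1562]
tool_rot: [-0.0, 0.782, 0.623, -0.0]
ft_force: [1.3, -0.3, 1.1]
opening: 1.0
grasp_force: 0.0
```

```bash
python3 look.py s10 140 130 390 280 210 150 350 300
python3 - <<'E'
from h import *
im=get_image("top"); hsv=cv2.cvtColor(im,cv2.COLOR_BGR2HSV)
b=cv2.inRange(hsv,(80,100,90),(105,255,255))[130:210,120:215]
k=cv2.findNonZero(b).reshape(-1,2)+[120,130]
print(cv2.minAreaRect(np.array([plane("top",p,.028)[:2] for p in k],np.float32)*1000)); print(sense()["position"])
E
```

```text
top scale 1.6
side scale 2.857
((654.3671875, 202.03073120117188), (94.28068542480469, 51.85025405883789), 78.57268524169922)
[0.42024903 0.18005272 0.15607954]
```

View pics/s10.png

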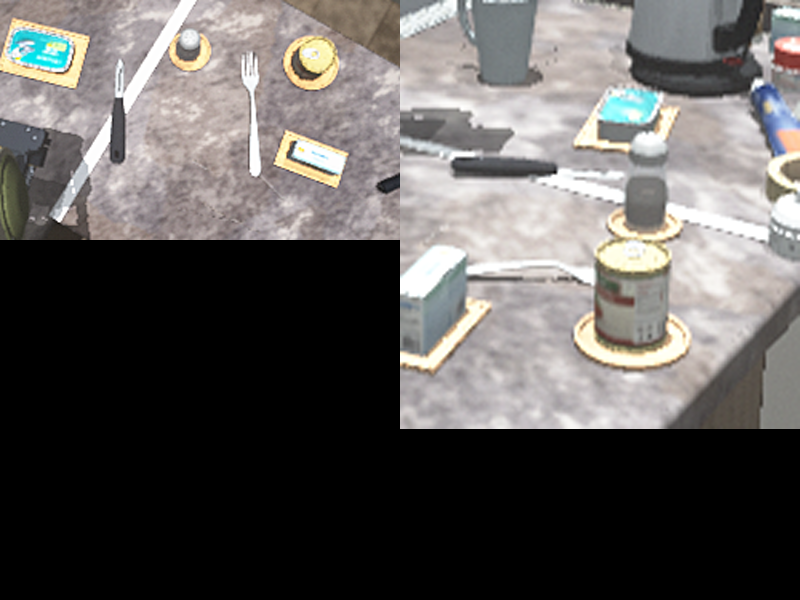

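All four things stand in their trays: fish tin (42,48), shaker (190,45), soup tin (312,58) and carton (315,157) in the top crop. The fork and peeler have not moved. The robot is clear, so I'll hand in.

Request:
play_rows(
  commands=[
    [0,0,0,0,0,0,0],
    [0,0,0,0,0,0,0],
    [0,0,0,0,0,0,0],
    [0,0,0,0,0,0,0],
  ],
)

```text
t: 33.52
position: [0.4195, 0.1805, 0.1551]
tool_rot: [-0.0, 0.782, 0.623, -0.0]
ft_force: [1.1, -0.5, 0.3]
opening: 0.999
grasp_force: 0.0
```

```bash
python3 -c "
from cell import *
print(sign_off())"
```

```text
the job is handed in; nothing more can be done
None
```

Job handed in at about 33.5 s: both stacks were taken apart from the top, and the last pictures show all four things upright in their own trays with the fork and peeler unmoved; the hand-in returned no verdict.

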